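# Clear the swing, set the angle stop and torque its lock bolt

## Robot

A 6-joint arm with a two-finger parallel gripper is mounted at the origin on the work surface; the furniture and walls round the work are solid. World frame = base frame: x ahead of the robot, y to its left, z up, the work surface at z = 0. Lengths are in m, angles in rad, forces in N, time in s.
With the tool pointing down it reaches from about 0.275 to 0.875 m from the base axis. Payload 12.5 kg.
Tool frame: the origin (TCP) lies midway between the tips of the shut fingers; the grasp point (between the pads) lies 19 mm behind it; x points along the fingers, y is the direction in which the jaws open and shut, and the axes are right-handed (so a half turn about x gives the same grasp; the last joint's range is limited). The gripper opens to 85 mm and grips with 20 to 120 N. Pads are 22 mm wide; open, the fingers measure 114 mm over their backs; the gripper's body (76 mm by 85 mm) begins 54 mm behind the grasp point. The pads swing forward as they close: fully open they stand 13 mm farther back than shut.
Start: joints at [-0.085, 0.351, 1.652, -0, 1.139, -0.085], TCP at [0.55, 0, 0.231] pointing down, gripper open.
Joint ranges: [-2.75, 2.75], [-0.79, 2.1], [0.01, 2.65], [-1.57, 4.71], [0.07, 3.14], [-2.87, 2.87]. Speed limits (rad/s): [2.22, 2.22, 2.79, 3.14, 3.14, 3.14].

## Interface

Orientations are given as a unit quaternion [x, y, z, w].
In Python, from bench import ctrl gives the robot as it stands.
- The arm moves only by the tool drive_tool, never from a script. Its argument "series" is one flat list of numbers, 6 for each row, row after row: the shift along the tool's x, y, z in m, then the turn, a rotation vector about the tool's x, y, z in degrees. In form: [x, y, z, rx, ry, rz, x, y, z, rx, ry, rz, ...]. A call has 1 to 8 rows; each row shifts and turns the pose as measured when the row begins, along the tool's axes as they then stand; what a row does not reach is not made up. A row lasts 1/8 s, in which the tool goes at most 62.5 mm and 10.7 degrees, less where a joint would pass 70% of its speed; a pose out of reach is approached as far as the arm can. A call with a gripper value outside its range is refused whole. "jaw" is the finger opening in m, from 0 to 0.0854, set as the call begins (left out, the last holds). The fingers move at their own pace and stop on an object; the grip force is fixed at half the most. Time passes only in rows, so rows that do not move let the fingers close. It gives the time, the measured TCP pose, the force and the opening at its end, in the units of the state.
- ctrl.observe(): the state, without advancing time (a new reading comes with each control period).
- ctrl.camera(name): name is "scene" or "side" or "wrist"; returns a dict with "img" (384x512x3 uint8, red, green, blue), "depth" (384x512 float32, m along the optical axis (not along the pixel's ray), 0 where there is no reading), "camera_matrix" (3x3 intrinsics, pixels), "R" (3x3) and "t" (3): a world point X has camera coordinates R X + t. Camera axes: x right, y down, z forward; pixel columns grow to the right and rows downward; lengths in m; the calibration is good to about 2 mm. A picture is of the moment at which its call begins.
- ctrl.close_job(): hands the job in, once; it reports no verdict.
Trained networks look in a picture, given as the dict that the camera call returned (one of the last four; its "shot" number tells which), for a name from the list of things; names that differ only in an ending like _2 or _b are one class to them, and where a whole thing is asked for, a point or a joint stands for the part that bears it (a point fixed in the world has none). Each returns a list of dicts, best first, with "score" (0 to 1); they miss things now and then, are a little off and sometimes report something else, mostly with a low value. They report only what shows in the picture. A call takes as long as a camera call. They do not tell look-alikes from the thing itself.
- ctrl.boxes_of(picture, label): "rect" ([centre column, centre row, width, height] in pixels, round what is visible of it).
- ctrl.spot_point(picture, label): "position" ([column, row] in pixels: a listed point, or the origin of a listed thing).
The state is a dict: "t": time; "joint_pos": joint angles; "joint_vel": joint speeds; "joint_efforts": joint torques, N m; "eef_pos": TCP position; "tcp_rot": TCP orientation; "ft_force": force on the tool from outside, world axes, zero at the start; "torque": the same for the moment, N m; "width": finger opening in m.
Only numpy, scipy, OpenCV 4.12 (cv2) and the standard library are available. Lean on these libraries where they do the work, as an engineer would, in place of code of your own. Each camera call takes 0.05 s, during which the arm holds its last target.

## Task

First take the white resin bottle out of the swing of the torque wrench and stand it upright in the middle of the blue drip mat. Then swing the blue fence arm of the angle stop until its pointed end points at the red tab and let go of it. Last, turn the wrench that sits on the lock bolt clockwise (seen from above) until its handle gives way with a clear kink at the head, stop there without forcing the bolt further, let the handle spring back straight and leave it; disturb nothing else on the bench.

Things in the scene. Friction and masses are not known exactly. Their poses are not given: they have to be found in the camera images.
- bolt_axis (a point): on the vertical axis about which fence arm, lock bolt and wrench turn, at handle height, 66 mm above the bench. The angle stop is an grey-painted quadrant plate (8 mm thick, 190 mm radius, opening to the robot's left), fixed; the wrench head (radius 19 mm, top at 79 mm) stands on its corner.
- wrench_grip (a point): middle of the black grip of the torque wrench: a level bar 26 mm thick, its centre 66 mm above the bench; this point is 170 mm from the bolt axis (grip from 120 to 218 mm, a 15 mm steel shank inside that), free space below. x axis outward along the handle. Turning takes 7 to 10 N across the grip.
- lock_bolt (a joint): turn of the lock bolt and wrench head, rad, growing clockwise from above (tightening). Starts between 0 and 0.25, gets stiffer as it turns (1.2 N m plus 0.6 N m per rad), stays where it is left; the wrench gives way at about 0.7. Above 1.0 is overtightened, below 0.5 is loose.
- wrench_handle (a joint): kink of the handle against the wrench head, rad, clockwise; 0 = straight. Hinged on the bolt axis, spring-held; at about 1.65 N m it gives way, at nearly constant force, up to a stop at 0.22 (pushing past it turns the bolt on). Springs back to 0 when eased back or let go. The yellow finger on the head shows straight. Handle heading = lock_bolt + wrench_handle.
- fence_knob (a point): middle of the black upright knob on the blue fence arm: 22 mm diameter, 28 to 66 mm above the bench (point at 47 mm), 115 mm from the bolt axis. The arm under it is 24 mm wide, top at 23 mm; its pointed end is 142 mm from the axis. x axis outward along the arm. Friction holds the arm where released; moving it takes about 3 N at the knob.
- fence_arm (a joint): turn of the fence arm, rad, growing counter-clockwise from above, range 0 to 1.5; it points at the red tab when its value equals the tab's.
- index_mark (a point): inner end of the small red tab on the quadrant's scale, 157 mm from the bolt axis, 10 mm above the bench; x axis outward. Fastened, not to be moved; 14 mm wide, top at 15 mm. The arm is turned counter-clockwise (from above) to reach it.
- resin_bottle_mid (a point): white resin bottle with a black cap, standing upright; the point is on its axis, 80 mm above its underside. Body 58 mm diameter with rounded shoulders up to 125 mm; cap 31 mm diameter, upright-sided from 125 to about 142 mm, then tapering to a nozzle tip at 160 mm; 0.25 to 0.45 kg. Body or cap may be gripped. It stands in the swing of the wrench handle.
- drip_mat: blue drip mat fixed to the bench, 130x130x3 mm; the origin is the centre of its underside.
- glue_bottle: yellow glue bottle with an orange nozzle, 65 mm across, 212 mm tall, standing; loose; origin at the centre of its underside. Leave it alone.
- mix_cup: white mixing cup, 72 mm across, 75 mm tall, standing; loose (it and the glue bottle may have changed places); origin at the centre of its underside. Leave it alone.
- tape_measure: yellow tape measure, 37x77x62 mm, standing on edge; loose; origin at the centre of its underside. Leave it alone.
- wedge_1: dark wooden shim wedge, 28x100x22 mm, at the front left; loose; origin at the centre of its underside. Leave it alone.
- wedge_2: dark wooden shim wedge, 28x100x22 mm, at the front right; loose; origin at the centre of its underside. Leave it alone.
- spring_clamp: orange spring clamp lying flat, 84x137x26 mm; loose; origin at the centre of its underside. Leave it alone.
- bit_case: orange and black bit case, 94x150x42 mm, at the back right; loose; origin at the centre of its underside. Leave it alone.
Not all that is in view belongs to the job. What is shaped like the part that bears resin_bottle_mid but purple is not meant.

How it is judged:
On the way, in this order (a step that is already met when the one before it is completed fails the run):
1. the resin bottle stands upright and released in the middle of the drip mat (axis within 35 mm of its centre) (horizontal distance between resin_bottle_mid and drip_mat below 0.035 m and height (world z) of resin_bottle_mid between 0.074 and 0.092 m and angle between resin_bottle_mid's own z axis and vertical below 0.12 rad and linear speed of resin_bottle below 0.03 m/s and contact force between the fingers and resin_bottle below 0.2 N), for 0.2 s.
2. the fence arm points at the red tab (within 0.05 rad) and is released (angle between the x axis of fence_knob and the x axis of index_mark, either way round below 0.05 rad and contact force between the fingers and anything else below 0.2 N), for 0.2 s.
3. the wrench handle has given way at the set torque (kink over 0.1 rad with the bolt turned past 0.55 rad) (value of joint wrench_handle above 0.1 rad and value of joint lock_bolt above 0.55 rad), for 0.1 s.
At the end, for the whole second after the job is handed in: The resin bottle stands upright (within 0.12 rad) and still on the drip mat, its axis within 35 mm of the mat's centre; the fence arm points at the red tab within 0.05 rad; the lock bolt is tight (0.5 to 1.0 rad) and at rest, and the wrench handle has sprung back straight (kink under 0.03 rad) (horizontal distance between resin_bottle_mid and drip_mat below 0.035 m and height (world z) of resin_bottle_mid between 0.074 and 0.092 m and angle between resin_bottle_mid's own z axis and vertical below 0.12 rad and linear speed of resin_bottle below 0.03 m/s and angle between the x axis of fence_knob and the x axis of index_mark, either way round below 0.05 rad and value of joint lock_bolt between 0.5 and 1 rad and value of joint wrench_handle below 0.03 rad and not (velocity of joint lock_bolt above 0.05 rad/s) and velocity of joint wrench_handle below 0.05 rad/s); the robot touches nothing.
It fails at once if the lock bolt is overtightened (turned past 1.0 rad) (value of joint lock_bolt above 1 rad).
It fails at once if the wrench is pushed against the resin bottle (contact force between resin_bottle and angle_stop above 2 N).
It fails at once if the resin bottle is tipped by more than 0.6 rad (angle between resin_bottle_mid's own z axis and vertical above 0.6 rad).
It fails at once if another thing on the bench is disturbed (moved by more than 20 mm) (distance of any of glue_bottle, mix_cup, tape_measure, wedge_1, wedge_2, spring_clamp, bit_case from where it was at the start of the episode above 0.02 m).
It also fails if it takes over 72 s, if anything falls off the work surface, if the arm or the gripper's body presses on something with over 40 N, if the wrist force passes 120 N, or if a joint passes its speed limit or range.

## Working session

There is one attempt and no reset: what is moved stays moved. The work goes in short steps, Python scripts to look and compute and a tool call to move; the robot and the scene stay as the last step left them, time stands still between calls to the robot, and variables do not carry over. Pictures are saved under pics/ and viewed, and the job is handed in when it is done.

Besides the shell and the picture viewer there is one more tool, called after "Request:" by a JSON object that holds its "method" and its "body". drive_tool: Moves the arm, as the interface text tells. Its arguments: {"type":"object","properties":{"series":{"type":"array"},"jaw":{"type":"number"}},"required":["series"]}

```bash
ls; mkdir -p pics; cat > h.py <<'E'
import numpy as np, cv2
from bench import ctrl
def save(p,name,crop=None,s=1):
    im=p["img"][:,:,::-1]
    if crop: x0,y0,x1,y1=crop; im=im[y0:y1,x0:x1]
    if s!=1: im=cv2.resize(im,None,fx=s,fy=s,interpolation=cv2.INTER_CUBIC)
    cv2.imwrite("pics/"+name,im)
def ray(p,uv):
    K=np.array(p["camera_matrix"]);R=np.array(p["R"]);t=np.array(p["t"])
    d=R.T@np.linalg.inv(K)@np.array([uv[0],uv[1],1.0]); return -R.T@t,d
def atz(p,uv,z):
    o,d=ray(p,uv); return o+d*(z-o[2])/d[2]
def atdepth(p,uv):
    o,d=ray(p,uv); return o+d*p["depth"][int(round(uv[1])),int(round(uv[0]))]
def proj(p,X):
    c=np.array(p["R"])@np.array(X)+np.array(p["t"]); k=np.array(p["camera_matrix"])@c; return k[:2]/k[2]
E
python3 - <<'E'
from h import *
np.set_printoptions(precision=3,suppress=True)
print(ctrl.observe())
for c in ["scene","side","wrist"]:
    p=ctrl.camera(c); save(p,c+"0.png")
    print(c,ray(p,(256,192)))
    for n in ["resin_bottle_mid","drip_mat","bolt_axis","wrench_grip","fence_knob","index_mark","glue_bottle","mix_cup","tape_measure","spring_clamp","bit_case","wedge_1"]:
        print(n,[(np.round(d["position"]).tolist(),round(d["score"],2)) for d in ctrl.spot_point(p,n)[:3]])
E
```

```text
pics
{'t': 0.0, 'joint_pos': array([-0.085,  0.351,  1.652,  0.   ,  1.139, -0.085]), 'joint_vel': array([-0.002,  0.002,  0.001,  0.001,  0.001,  0.002]), 'joint_efforts': array([  0.001, -50.611, -29.141,   0.   ,   0.005,   0.   ]), 'eef_pos': array([0.55 , 0.   , 0.231]), 'tcp_rot': array([ 0.5,  0.5, -0.5,  0.5]), 'ft_force': array([0.443, 0.011, 0.528]), 'torque': array([-0.03 ,  0.045, -0.007]), 'width': 0.0852990528140667}
scene (array([-0.043,  1.002,  1.314]), array([ 0.348, -0.558, -0.753]))
resin_bottle_mid [([273.0, 159.0], 0.77), ([191.0, 237.0], 0.58), ([308.0, 138.0], 0.21)]
drip_mat [([331.0, 147.0], 0.98)]
bolt_axis [([257.0, 191.0], 0.76), ([251.0, 281.0], 0.62)]
wrench_grip [([249.0, 158.0], 0.49)]
fence_knob [([229.0, 207.0], 0.54)]
index_mark [([237.0, 225.0], 0.39)]
glue_bottle [([308.0, 138.0], 0.78)]
mix_cup [([295.0, 210.0], 0.96), ([253.0, 281.0], 0.4)]
tape_measure [([226.0, 259.0], 0.8)]
spring_clamp [([161.0, 278.0], 0.97)]
bit_case [([273.0, 131.0], 0.78)]
wedge_1 [([320.0, 179.0], 0.67), ([253.0, 285.0], 0.66), ([295.0, 206.0], 0.49)]
side (array([ 0.3
[... 276 characters left out ...]
0], 0.49)]
index_mark []
glue_bottle [([294.0, 315.0], 0.82)]
mix_cup [([224.0, 234.0], 0.68)]
tape_measure []
spring_clamp [([248.0, 146.0], 0.38)]
bit_case [([350.0, 290.0], 0.85), ([258.0, 327.0], 0.53)]
wedge_1 [([198.0, 176.0], 0.56), ([228.0, 280.0], 0.56)]
wrist (array([0.551, 0.08 , 0.374]), array([-0.017, -0.302, -0.953]))
resin_bottle_mid [([276.0, 255.0], 0.8)]
drip_mat [([185.0, 368.0], 0.6)]
bolt_axis [([238.0, 106.0], 0.76)]
wrench_grip [([353.0, 218.0], 0.63)]
fence_knob []
index_mark [([278.0, 254.0], 0.61)]
glue_bottle []
mix_cup [([156.0, 159.0], 0.84)]
tape_measure [([277.0, 252.0], 0.61), ([184.0, 368.0], 0.37)]
spring_clamp []
bit_case [([362.0, 350.0], 0.75)]
wedge_1 []
```

View pics/scene0.png

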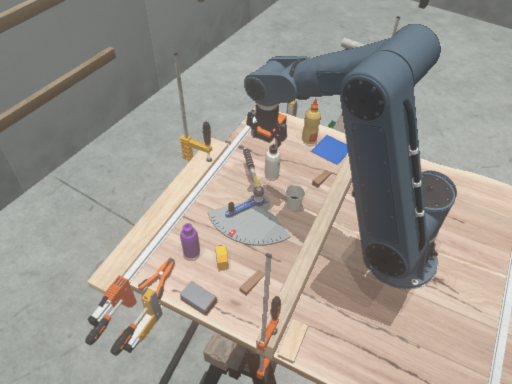

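View pics/side0.png

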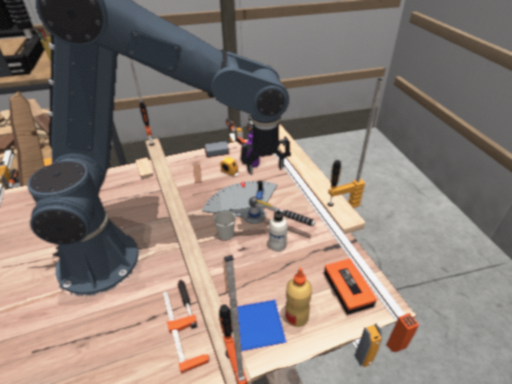

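View pics/wrist0.png

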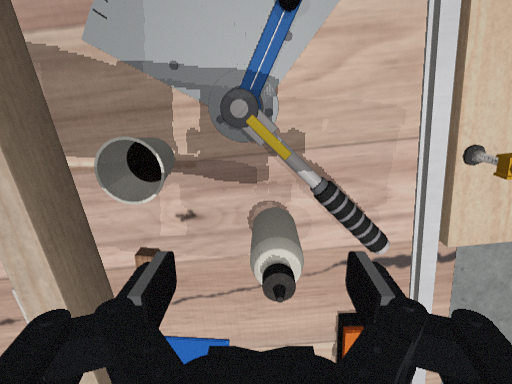

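Candidates for the resin bottle: the white one at scene (273,160), side (278,230) and wrist (278,255), and the purple look-alike at scene (190,241). I choose the white one with the black cap, which stands by the wrench. The mat is at scene (331,148), and the glue bottle at (312,122). I'll measure and crop next.

```bash
python3 - <<'E'
from h import *
np.set_printoptions(precision=3,suppress=True)
P={c:ctrl.camera(c) for c in ["scene","side","wrist"]}
Z=dict(resin_bottle_mid=.08,drip_mat=0,bolt_axis=.066,wrench_grip=.066,fence_knob=.047,index_mark=.01,glue_bottle=0,mix_cup=0,bit_case=0,wedge_1=0,tape_measure=0)
for n,z in Z.items():
    for c,p in P.items():
        for d in ctrl.spot_point(p,n)[:2]: print(n,c,np.round(d["position"],1),round(d["score"],2),atz(p,d["position"],z)[:2])
save(P["scene"],"s1.png",(190,90,360,280),4)
save(P["side"],"d1.png",(180,150,390,360),3)
hs={}
for c,p in P.items():
    hsv=cv2.cvtColor(p["img"],cv2.COLOR_RGB2HSV)
    m=cv2.inRange(hsv,(105,150,60),(128,255,255))
    n,l,st,ce=cv2.connectedComponentsWithStats(m)
    for i in range(1,n):
        if st[i,4]>20: print(c,"blue",st[i],ce[i],atz(p,ce[i],.003 ),atz(p,ce[i],.023))
E
```

```text
resin_bottle_mid scene [189.5 235.6] 0.91 [0.605 0.37 ]
resin_bottle_mid scene [273.  157.8] 0.9 [ 0.568 -0.095]
resin_bottle_mid side [279.6 229.4] 0.69 [ 0.571 -0.095]
resin_bottle_mid side [348.6 289.8] 0.52 [ 0.681 -0.354]
resin_bottle_mid wrist [277.2 252.9] 0.66 [ 0.569 -0.085]
drip_mat scene [330.6 149.4] 0.61 [ 0.434 -0.343]
drip_mat side [259.2 326.5] 0.63 [ 0.436 -0.351]
drip_mat wrist [186.7 369.5] 0.62 [ 0.429 -0.346]
bolt_axis scene [255.  189.9] 0.6 [0.542 0.071]
bolt_axis scene [306.9 139.1] 0.26 [ 0.517 -0.275]
bolt_axis side [254.4 198.9] 0.61 [0.535 0.082]
bolt_axis wrist [241.8 106.4] 0.59 [0.532 0.072]
wrench_grip scene [251.  157.4] 0.61 [ 0.646 -0.061]
wrench_grip scene [222.4 259.6] 0.42 [0.466 0.378]
wrench_grip side [299.6 216.6] 0.76 [ 0.657 -0.044]
wrench_grip wrist [349.1 216.5] 0.69 [ 0.65  -0.047]
fence_knob scene [331.9 148.4] 0.72 [ 0.416 -0.303]
fence_knob scene [236.4 227.8] 0.7 [0.509 0.238]
fence_knob side [258.9 186.7] 0.74 [0.573 0.166]
index_mark scene [236.9 226. ] 0.42 [0.528 0.208]
glue_bottle scene [306.2 138.7] 0.65 [ 0.551 -0.343]
glue_bot
[... 366 characters left out ...]
.361 0.36 ]
wedge_1 scene [160.3 277.2] 0.65 [0.622 0.512]
wedge_1 side [197.3 175.2] 0.65 [0.363 0.362]
wedge_1 side [227.4 280.1] 0.64 [ 0.383 -0.181]
tape_measure scene [223.4 259.7] 0.66 [0.49  0.344]
tape_measure side [233.9 170.3] 0.68 [0.515 0.354]
tape_measure wrist [359.9 353.9] 0.54 [ 0.711 -0.313]
scene blue [331 139  16  21 144] [340.076 148.285] [ 0.403 -0.368  0.003] [ 0.397 -0.347  0.023]
side blue [ 238  301   47   49 1703] [259.422 325.112] [ 0.437 -0.349  0.003] [ 0.435 -0.36   0.023]
wrist blue [ 240    0   62  109 1783] [267.649  49.145] [0.559 0.132 0.003] [0.558 0.129 0.023]
wrist blue [164 336  65  29 938] [192.679 346.63 ] [ 0.443 -0.295  0.003] [ 0.449 -0.275  0.023]
```

```bash
ls -la pics
```

```text
total 1876
drwxr-xr-x 2 agent agent   4096 Dec  7 09:51 .
drwxr-xr-x 3 agent agent   4096 Dec  7 09:50 ..
-rw-r--r-- 1 agent agent 475921 Dec  7 09:51 d1.png
-rw-r--r-- 1 agent agent 512966 Dec  7 09:51 s1.png
-rw-r--r-- 1 agent agent 274016 Dec  7 09:50 scene0.png
-rw-r--r-- 1 agent agent 294986 Dec  7 09:50 side0.png
-rw-r--r-- 1 agent agent 340545 Dec  7 09:50 wrist0.png
```

View pics/s1.png

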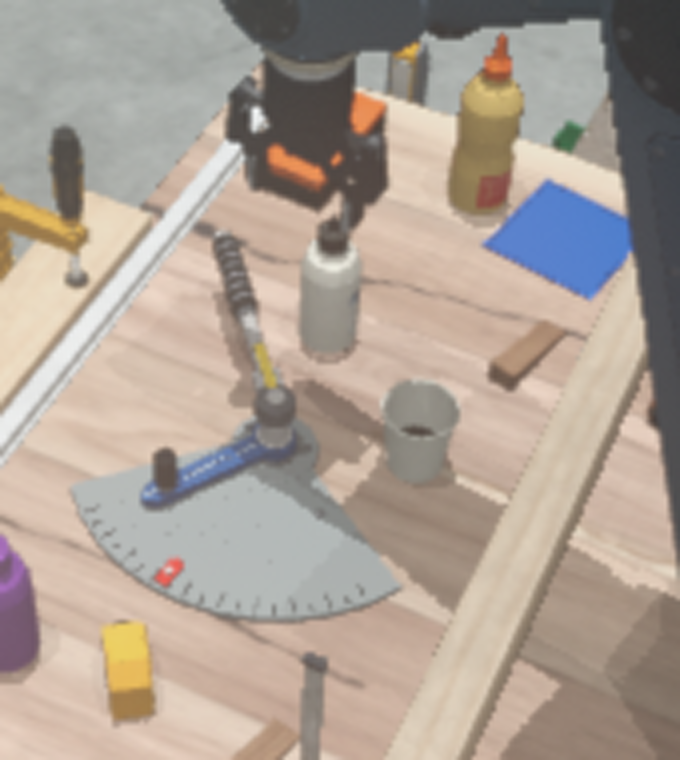

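View pics/d1.png

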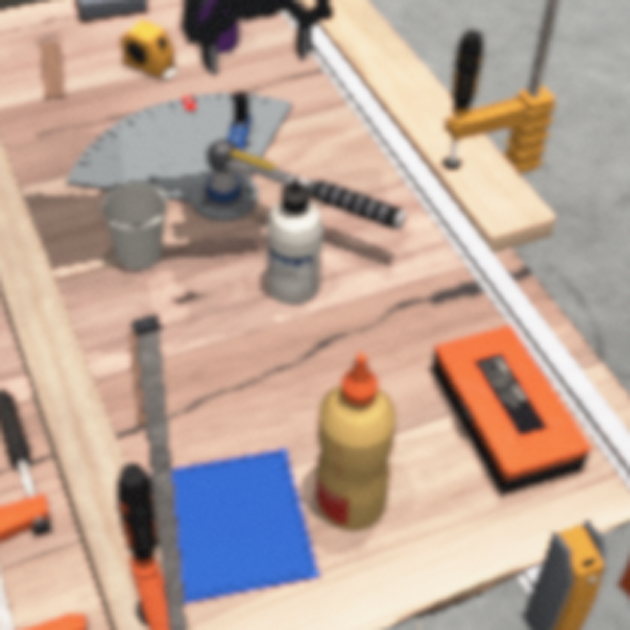

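The crops confirm the white bottle: scene crop (330,290), side crop (294,245). The fence knob is at scene crop (165,468) and the red tab at (170,570). A vertical clamp bar, side (232,260–380), stands near the mat, so I'll locate it and refine the bolt, tab and fence angles.

```bash
python3 - <<'E'
from h import *
from scipy.spatial.transform import Rotation as Ro
np.set_printoptions(precision=3,suppress=True)
print(Ro.from_quat(ctrl.observe()["tcp_rot"]).as_matrix())
p=ctrl.camera("side")
for uv in [(228,258),(229,262),(230,275),(232,290),(234,305),(236,320),(225,315),(228,330),(232,350),(238,370)]: print("bar",uv,atdepth(p,uv))
# all points high (z>.16) around mat
v,u=np.mgrid[0:384,0:512]
def cloud(p):
    d=p["depth"];K=np.array(p["camera_matrix"]);R=np.array(p["R"]);t=np.array(p["t"])
    X=np.stack([(u-K[0,2])/K[0,0]*d,(v-K[1,2])/K[1,1]*d,d],-1)
    return (X-t)@R, d>0
X,ok=cloud(p)
m=ok&(X[...,2]>.05)&(X[...,0]>.25)&(X[...,0]<.6)&(X[...,1]<-.2)&(X[...,2]<.6)
for y,x in np.argwhere(m)[::60]: print((x,y),X[y,x],end=";")
print()
for c in ["scene","side","wrist"]:
    q=ctrl.camera(c)
    hsv=cv2.cvtColor(q["img"],cv2.COLOR_RGB2HSV)
    m=cv2.inRange(hsv,(0,170,130),(6,255,255))|cv2.inRange(hsv,(172,150,130),(180,255,255))
    n,l,st,ce=cv2.connectedComponentsWithStats(m)
    for i in range(1,n):
        if st[i,4]>3: print(c,"red",st[i],ce[i],atz(q,ce[i],.015))
    b=cv2.inRange(hsv,(100,120,40),(128,255,255))
    n,l,st,ce=cv2.connectedComponentsWithStats(b)
    for i in range(1,n):
        if st[i,4]>20: print(c,"blue",st[i],ce[i],atz(q,ce[i],.023))
    X,ok=cloud(q)
    m=ok&(X[...,2]>.04)&(X[...,2]<.064)&(np.abs(X[...,0]-.56)<.1)&(X[...,1]>.11)&(X[...,1]<.25)
    if m.sum(): print(c,"knob",m.sum(),np.median(X[m],0),np.median(np.argwhere(m),0))
E
```

```text
[[ 0.  1. -0.]
 [ 0. -0. -1.]
 [-1.  0. -0.]]
bar (228, 258) [ 0.351 -0.532  0.527]
bar (229, 262) [ 0.352 -0.533  0.519]
bar (230, 275) [ 0.351 -0.534  0.493]
bar (232, 290) [ 0.352 -0.534  0.459]
bar (234, 305) [ 0.353 -0.533  0.418]
bar (236, 320) [ 0.353 -0.535  0.379]
bar (225, 315) [ 0.317 -0.827  0.884]
bar (228, 330) [ 0.345 -0.458  0.216]
bar (232, 350) [ 0.346 -0.473  0.159]
bar (238, 370) [ 0.348 -0.535  0.204]
(np.int64(231), np.int64(254)) [ 0.356 -0.527  0.527];(np.int64(227), np.int64(261)) [ 0.349 -0.535  0.524];(np.int64(230), np.int64(268)) [ 0.352 -0.535  0.509];(np.int64(229), np.int64(272)) [ 0.35  -0.534  0.5  ];(np.int64(209), np.int64(274)) [ 0.331 -0.215  0.091];(np.int64(191), np.int64(276)) [ 0.282 -0.207  0.089];(np.int64(210), np.int64(277)) [ 0.332 -0.223  0.088];(np.int64(300), np.int64(278)) [ 0.537 -0.355  0.184];(np.int64(199), np.int64(280)) [ 0.302 -0.225  0.088];(np.int64(212), np.int64(281)) [ 0.335 -0.237  0.088];(np.int64(289), np.int64(282)) [ 0.517 -0.337  0.151];(np.int64(297), np.int64(283)) [ 0.528 -0.361  0.175];(np.int64(303), np.int64(2
[... 3188 characters left out ...]
)) [ 0.36  -0.534  0.167];(np.int64(224), np.int64(379)) [ 0.32  -0.49   0.074];(np.int64(230), np.int64(381)) [ 0.331 -0.505  0.091];(np.int64(238), np.int64(383)) [ 0.344 -0.542  0.165];
scene blue [312 136  36  28 582] [331.074 149.352] [ 0.425 -0.321  0.023]
scene knob 26 [0.574 0.181 0.056] [207.5 230.5]
side blue [257 192   5   7  24] [259.25  194.833] [0.57  0.148 0.023]
side blue [ 238  301   47   49 1779] [259.409 325.098] [ 0.435 -0.36   0.023]
side knob 31 [0.576 0.165 0.051] [186. 260.]
wrist blue [ 239    0   63  109 1876] [267.626  49.013] [0.558 0.129 0.023]
wrist blue [164 336  65  29 959] [193.06  346.627] [ 0.449 -0.275  0.023]
wrist knob 131 [0.578 0.164 0.051] [  3. 289.]
```

```bash
python3 - <<'E'
from h import *
np.set_printoptions(precision=3,suppress=True)
v,u=np.mgrid[0:384,0:512]
for c in ["wrist","side","scene"]:
    p=ctrl.camera(c)
    d=p["depth"];K=np.array(p["camera_matrix"]);R=np.array(p["R"]);t=np.array(p["t"])
    X=(np.stack([(u-K[0,2])/K[0,0]*d,(v-K[1,2])/K[1,1]*d,d],-1)-t)@R
    r=np.hypot(X[...,0]-.569,X[...,1]+.092)
    for a,b in [(.01,.11),(.126,.141),(.143,.17)]:
        m=(d>0)&(r<.05)&(X[...,2]>a)&(X[...,2]<b)
        if m.sum()>5:
            q=X[m][:,:2]
            from scipy.optimize import least_squares
            rad=.029 if a<.1 else .0155
            s=least_squares(lambda w:np.hypot(q[:,0]-w[0],q[:,1]-w[1])-rad,[.569,-.092],loss="soft_l1",f_scale=.003).x
            print(c,a,m.sum(),"fit",s,"med",np.median(q,0),q.min(0),q.max(0))
    if c=="wrist": save(p,"w_b.png",(210,180,350,320),4); print(atz(p,(279,293),.16))
    print(c,"axis proj",proj(p,[.535,.075,.079]))
E
```

```text
wrist 0.01 1887 fit [ 0.568 -0.088] med [ 0.565 -0.063] [ 0.539 -0.094] [ 0.596 -0.057]
wrist 0.126 284 fit [ 0.567 -0.086] med [ 0.566 -0.073] [ 0.552 -0.099] [ 0.582 -0.07 ]
wrist 0.143 498 fit [ 0.568 -0.097] med [ 0.567 -0.083] [ 0.553 -0.098] [ 0.582 -0.072]
[ 0.566 -0.078  0.16 ]
wrist axis proj [244.093 103.02 ]
side 0.01 416 fit [ 0.566 -0.087] med [ 0.558 -0.111] [ 0.537 -0.12 ] [ 0.594 -0.078]
side 0.126 37 fit [ 0.566 -0.086] med [ 0.563 -0.099] [ 0.55  -0.103] [ 0.581 -0.082]
side 0.143 42 fit [ 0.576 -0.099] med [ 0.564 -0.09 ] [ 0.554 -0.105] [ 0.575 -0.076]
side axis proj [254.869 197.418]
scene 0.01 284 fit [ 0.568 -0.089] med [ 0.553 -0.065] [ 0.536 -0.101] [ 0.592 -0.054]
scene 0.126 28 fit [ 0.567 -0.087] med [ 0.56  -0.075] [ 0.549 -0.093] [ 0.583 -0.068]
scene 0.143 28 fit [ 0.562 -0.095] med [ 0.564 -0.082] [ 0.551 -0.091] [ 0.578 -0.07 ]
scene axis proj [255.994 189.045]
```

View pics/w_b.png

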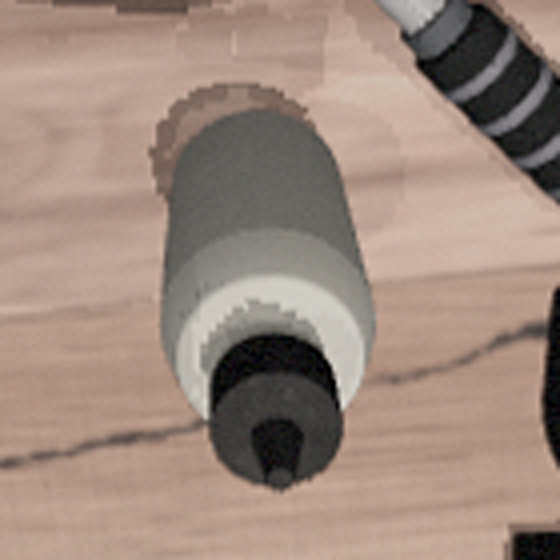

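The crop shows the white bottle with its black cap, cap at crop (276,410). Its axis fits to (0.567, −0.087). I'll move over it and go partway down.

Request:
{"method": "drive_tool", "body": {"series": [0,0.006,0.029,0,0,0,0,0.006,0.029,0,0,0,0,0.005,0.029,0,0,0,0.02,0,0,0,0,0,0,0,0,0,0,0], "jaw": 0.0854}}

```text
t: 4.72
eef_pos: [0.5676, -0.0895, 0.2111]
tcp_rot: [0.5, 0.5, -0.5, 0.5]
ft_force: [-0.2, -0.1, -0.7]
width: 0.0855
```

Request:
{"method": "drive_tool", "body": {"series": [0.03,0,-0.002,0,0,0,0.03,0,0,0,0,0,0.026,0,0,0,0,0,0,0,0,0,0,0]}}

```text
t: 5.22
eef_pos: [0.5698, -0.0869, 0.1268]
tcp_rot: [0.5, 0.499, -0.498, 0.502]
ft_force: [0.3, 1.0, 0.5]
width: 0.0857
```

Request:
{"method": "drive_tool", "body": {"series": [0,0,0,0,0,0,0,0,0,0,0,0,0,0,0,0,0,0,0,0,0,0,0,0,0,0,0,0,0,0], "jaw": 0.02}}

```text
t: 5.85
eef_pos: [0.5713, -0.087, 0.131]
tcp_rot: [0.501, 0.498, -0.497, 0.504]
ft_force: [-0.5, 0.2, -3.1]
width: 0.028
```

The width of 28 mm is below the 31 mm cap, so the pads sit on the taper. I'll reopen and go lower.

Request:
{"method": "drive_tool", "body": {"series": [0,0,0,0,0,0,0,0,0,0,0,0,0,-0.002,0,0,0,0,0.006,-0.002,0,0,0,0,0.006,0,0,0,0,0,0,0,0,0,0,0], "jaw": 0.05}}

```text
t: 6.6
eef_pos: [0.5673, -0.0871, 0.118]
tcp_rot: [0.501, 0.497, -0.497, 0.504]
ft_force: [-0.5, -0.1, -0.6]
width: 0.05
```

```bash
python3 - <<'E'
from h import *
p=ctrl.camera("wrist"); save(p,"w2.png"); p=ctrl.camera("side"); save(p,"d2.png",(220,140,340,260),5)
E
```

```text
(no output)
```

View pics/w2.png

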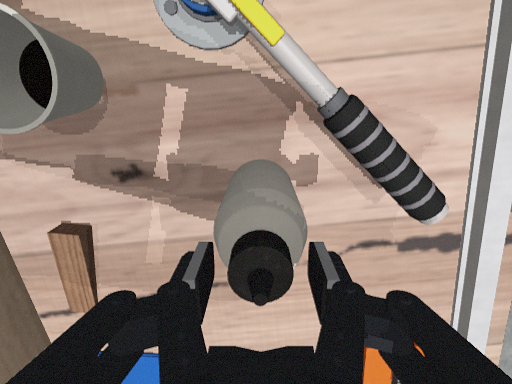

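View pics/d2.png

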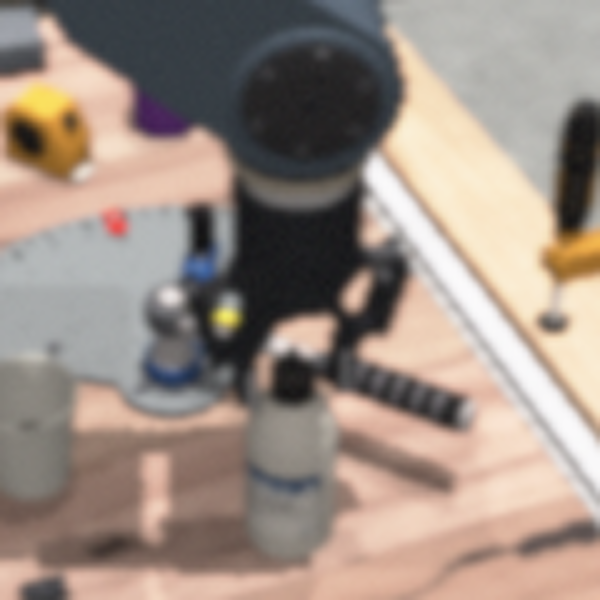

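The cap (wrist 260,270) is centred between the fingers and the bottle stands upright. I'll close.

Request:
{"method": "drive_tool", "body": {"series": [0,0,0,0,0,0,0,0,0,0,0,0,0,0,0,0,0,0,0,0,0,0,0,0], "jaw": 0.02}}

```text
t: 7.2
eef_pos: [0.5676, -0.0871, 0.1189]
tcp_rot: [0.501, 0.497, -0.497, 0.504]
ft_force: [-1.2, -0.7, 0.4]
width: 0.0289
```

Request:
{"method": "drive_tool", "body": {"series": [-0.01,0,0,0,0,0,-0.02,0,0,0,0,0,-0.02,0,0,0,0,0,0,0,0,0,0,0]}}

```text
t: 7.7
eef_pos: [0.5664, -0.0868, 0.1704]
tcp_rot: [0.501, 0.498, -0.498, 0.504]
ft_force: [-0.0, 0.3, -4.3]
width: 0.0289
```

```bash
python3 - <<'E'
from h import *
print(ctrl.observe()["ft_force"])
p=ctrl.camera("wrist"); save(p,"w3.png"); p=ctrl.camera("side"); save(p,"d3.png",(220,140,340,260),5)
E
```

```text
[-0.04521555  0.30768528 -4.33517178]
```

View pics/d3.png

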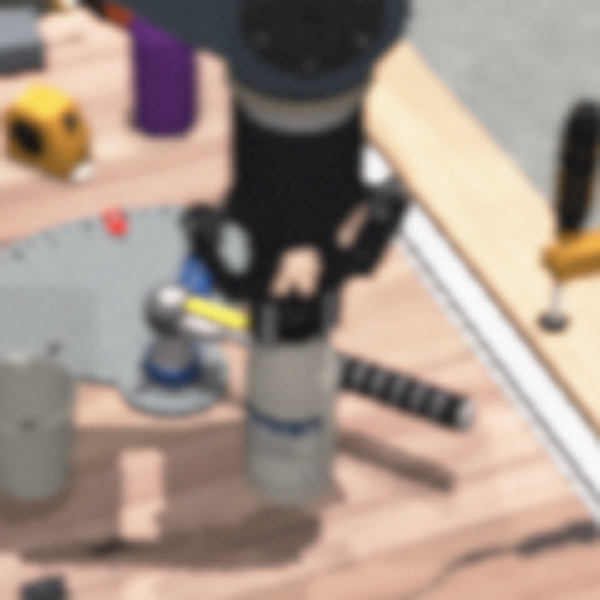

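View pics/w3.png

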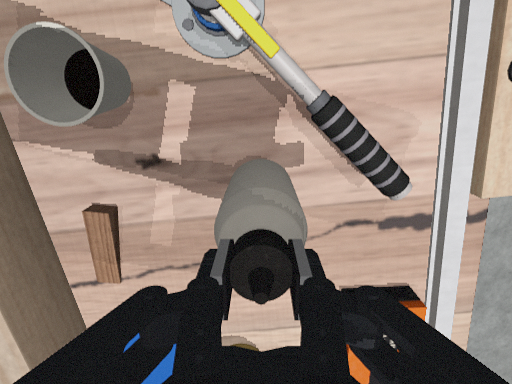

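The bottle is held upright and weighs about 0.44 kg (−4.3 N). I'll carry it to the mat, passing on the −x side of the glue bottle.

Request:
{"method": "drive_tool", "body": {"series": [-0.01,-0.02,0.01,0,0,0,-0.01,-0.03,0.02,0,0,0,0,-0.03,0.03,0,0,0,0,-0.02,0.03,0,0,0,0,-0.01,0.03,0,0,0,0,-0.01,0.03,0,0,0,0,-0.01,0.03,0,0,0,0,0,0,0,0,0]}}

```text
t: 8.8
eef_pos: [0.4286, -0.2704, 0.181]
tcp_rot: [0.499, 0.503, -0.499, 0.499]
ft_force: [-0.4, 0.5, -3.6]
width: 0.0288
```

Request:
{"method": "drive_tool", "body": {"series": [0,0.001,0.03,0,0,0,0,0.001,0.03,0,0,0,0,0,0.014,0,0,0,0,0,0,0,0,0]}}

```text
t: 9.3
eef_pos: [0.4306, -0.3432, 0.1777]
tcp_rot: [0.499, 0.505, -0.499, 0.497]
ft_force: [0.5, 0.6, -4.0]
width: 0.0289
```

```bash
python3 - <<'E'
from h import *
print(ctrl.observe()["eef_pos"])
p=ctrl.camera("side"); save(p,"d4.png",(190,200,340,350),4)
E
```

```text
[ 0.43058082 -0.34315019  0.17769001]
```

View pics/d4.png

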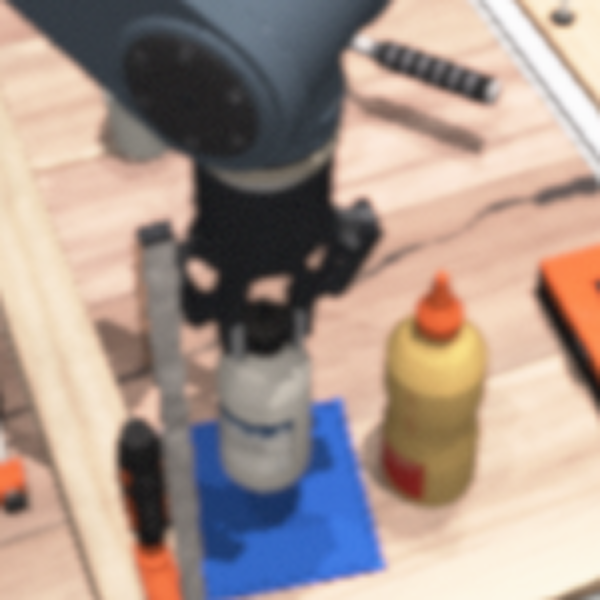

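The bottle hangs upright over the mat with clear gaps to the glue bottle and clamp. I'll lower it.

Request:
{"method": "drive_tool", "body": {"series": [0.02,0,0.004,0,0,0,0.018,0,0,0,0,0,0.01,0,0,0,0,0,0.004,0,0,0,0,0,0,0,0,0,0,0]}}

```text
t: 9.98
eef_pos: [0.431, -0.3421, 0.1249]
tcp_rot: [0.498, 0.506, -0.498, 0.498]
ft_force: [-0.6, -0.4, -4.3]
width: 0.0289
```

Request:
{"method": "drive_tool", "body": {"series": [0.003,0,0,0,0,0,0.002,0,0,0,0,0,0,0,0,0,0,0]}}

```text
t: 10.35
eef_pos: [0.432, -0.3432, 0.1229]
tcp_rot: [0.498, 0.504, -0.498, 0.5]
ft_force: [0.8, -1.0, -4.5]
width: 0.0289
```

Request:
{"method": "drive_tool", "body": {"series": [0.003,0,0,0,0,0,0.002,0,0,0,0,0,0,0,0,0,0,0]}}

```text
t: 10.72
eef_pos: [0.4332, -0.3451, 0.1228]
tcp_rot: [0.498, 0.502, -0.498, 0.502]
ft_force: [1.5, -0.2, -3.7]
width: 0.0288
```

Request:
{"method": "drive_tool", "body": {"series": [0.004,0,0,0,0,0,0.004,0,0,0,0,0]}}

```text
t: 10.98
eef_pos: [0.4352, -0.348, 0.1221]
tcp_rot: [0.497, 0.499, -0.498, 0.505]
ft_force: [-15.5, 6.5, 51.5]
width: 0.0288
```

It's in firm contact with the mat. I'll ease off and release.

Request:
{"method": "drive_tool", "body": {"series": [-0.001,0,0,0,0,0,0,0,0,0,0,0]}}

```text
t: 11.22
eef_pos: [0.4354, -0.3482, 0.1236]
tcp_rot: [0.497, 0.499, -0.498, 0.506]
ft_force: [-0.3, -0.0, -4.1]
width: 0.0287
```

Request:
{"method": "drive_tool", "body": {"series": [0,0,0,0,0,0,0,0,0,0,0,0,0,0,0,0,0,0,0,0,0,0,0,0], "jaw": 0.055}}

```text
t: 11.72
eef_pos: [0.4356, -0.3482, 0.1228]
tcp_rot: [0.497, 0.499, -0.498, 0.505]
ft_force: [0.5, 0.5, -0.3]
width: 0.0549
```

Released; the force is near zero. I'll go straight up and check.

Request:
{"method": "drive_tool", "body": {"series": [-0.01,0,0,0,0,0,-0.03,0,0,0,0,0,-0.04,0,0,0,0,0,-0.04,0,0,0,0,0]}}

```text
t: 12.22
eef_pos: [0.434, -0.3465, 0.2455]
tcp_rot: [0.497, 0.501, -0.498, 0.504]
ft_force: [0.4, -1.4, 1.3]
width: 0.055
```

```bash
python3 - <<'E'
from h import *
from scipy.optimize import least_squares
np.set_printoptions(precision=3,suppress=True)
print(ctrl.observe()["eef_pos"])
p=ctrl.camera("side"); save(p,"d5.png",(190,130,360,360),3)
v,u=np.mgrid[0:384,0:512]
d=p["depth"];K=np.array(p["camera_matrix"]);R=np.array(p["R"]);t=np.array(p["t"])
X=(np.stack([(u-K[0,2])/K[0,0]*d,(v-K[1,2])/K[1,1]*d,d],-1)-t)@R
r=np.hypot(X[...,0]-.436,X[...,1]+.348)
for a,b,rad in [(.01,.05,.029),(.06,.1,.029),(.13,.144,.0155)]:
    m=(d>0)&(r<.05)&(X[...,2]>a)&(X[...,2]<b); q=X[m][:,:2]
    print(a,m.sum(),least_squares(lambda w:np.hypot(q[:,0]-w[0],q[:,1]-w[1])-rad,[.436,-.348],loss="soft_l1",f_scale=.003).x)
E
```

```text
[ 0.434 -0.347  0.245]
0.01 171 [ 0.434 -0.348]
0.06 205 [ 0.433 -0.347]
0.13 45 [ 0.433 -0.346]
```

View pics/d5.png

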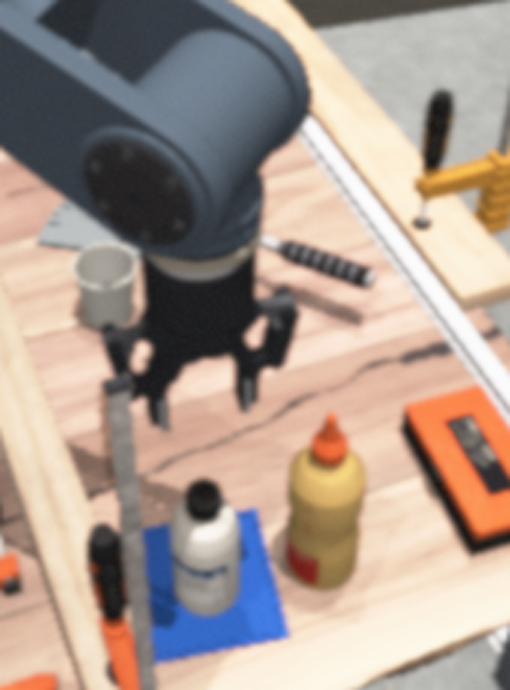

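The bottle stands upright at about (0.434, −0.347), mat centre (0.436, −0.348). Next I'll go to view the quadrant from above.

Request:
{"method": "drive_tool", "body": {"series": [0,0,-0.05,0,0,0,0,0,-0.06,0,0,0,0,0.01,-0.06,0,0,0,0,0.02,-0.06,0,0,0,0,0.02,-0.06,0,0,0,0,0.02,-0.06,0,0,0,0,0.02,-0.06,0,0,0,0,0.02,-0.06,0,0,0]}}

```text
t: 13.28
eef_pos: [0.5414, 0.121, 0.2542]
tcp_rot: [0.501, 0.492, -0.498, 0.509]
ft_force: [1.3, -1.1, -0.4]
width: 0.055
```

Request:
{"method": "drive_tool", "body": {"series": [0,0,-0.03,0,0,0,0,0,0,0,0,0,0,0,0,0,0,0]}}

```text
t: 13.65
eef_pos: [0.5416, 0.1551, 0.2547]
tcp_rot: [0.5, 0.493, -0.496, 0.511]
ft_force: [-0.5, -0.6, -0.1]
width: 0.055
```

```bash
python3 - <<'E'
from h import *
np.set_printoptions(precision=3,suppress=True)
print(ctrl.observe()["eef_pos"])
p=ctrl.camera("wrist"); save(p,"w6.png")
for n,z in dict(bolt_axis=.066,fence_knob=.047,index_mark=.01,wrench_grip=.066).items():
    for d in ctrl.spot_point(p,n)[:2]: print(n,np.round(d["position"],1),round(d["score"],2),atz(p,d["position"],z)[:2])
hsv=cv2.cvtColor(p["img"],cv2.COLOR_RGB2HSV)
for nm,m,z in [("red",cv2.inRange(hsv,(0,150,100),(7,255,255))|cv2.inRange(hsv,(172,150,100),(180,255,255)),.015),("blue",cv2.inRange(hsv,(100,120,40),(128,255,255)),.023)]:
    n,l,st,ce=cv2.connectedComponentsWithStats(m)
    for i in range(1,n):
        if st[i,4]>20: print(nm,st[i],ce[i],atz(p,ce[i],z))
E
```

```text
[0.542 0.155 0.255]
bolt_axis [247.9 235.3] 0.92 [0.531 0.071]
fence_knob [287.5 150.4] 0.62 [0.578 0.173]
fence_knob [173.1 254.7] 0.32 [0.431 0.033]
index_mark [244. 102.] 0.71 [0.526 0.226]
wrench_grip [170.6 253.2] 0.15 [0.434 0.046]
red [239  75  11  27 240] [244.017  87.025] [0.527 0.244 0.015]
blue [ 233  127   63  100 1308] [266.097 180.313] [0.555 0.129 0.023]
blue [291 129   8  17  72] [295.139 137.653] [0.59  0.184 0.023]
```

View pics/w6.png

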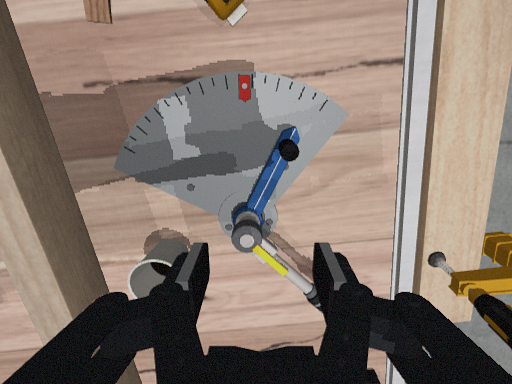

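The view is clear: tab inner end at (244,102), knob top at (289,150), arm tip at (295,127), wrench head at (246,237).

```bash
python3 - <<'E'
from h import *
np.set_printoptions(precision=4,suppress=True)
p=ctrl.camera("wrist"); save(p,"w6b.png",(190,60,330,270),3)
v,u=np.mgrid[0:384,0:512]
d=p["depth"];K=np.array(p["camera_matrix"]);R=np.array(p["R"]);t=np.array(p["t"])
X=(np.stack([(u-K[0,2])/K[0,0]*d,(v-K[1,2])/K[1,1]*d,d],-1)-t)@R
m=(d>0)&(X[...,2]>.072)&(X[...,2]<.085)&(np.hypot(X[...,0]-.532,X[...,1]-.073)<.022)
(cx,cy),r=cv2.minEnclosingCircle(X[m][:,:2].astype(np.float32)); print("head",m.sum(),cx,cy,r,np.median(X[m],0))
m=(d>0)&(X[...,2]>.060)&(X[...,2]<.072)&(np.hypot(X[...,0]-.578,X[...,1]-.173)<.03)
(cx,cy),r=cv2.minEnclosingCircle(X[m][:,:2].astype(np.float32)); print("knob top",m.sum(),cx,cy,r,np.median(X[m],0))
print("depth knob", atdepth(p,(289,150)), atz(p,(289,150),.066),atz(p,(294.5,127),.02))
print("tab in",atz(p,(244.5,102),.012),"tab outer",atz(p,(244.5,75),.015), "hole",atz(p,(244.5,86),.015))
hsv=cv2.cvtColor(p["img"],cv2.COLOR_RGB2HSV)
b=cv2.inRange(hsv,(100,120,40),(128,255,255))
# quadrant grey arc fit: points z~8mm
m=(d>0)&(X[...,2]>.004)&(X[...,2]<.012)&(hsv[...,1]<35)
q=X[m][:,:2]; print(m.sum())
A=np.array([.532,.073]); rr=np.hypot(*(q-A).T); print(np.percentile(rr,[50,90,99,100]))
E
```

```text
head 746 0.5315666794776917 0.0692344382405281 0.021129220724105835 [0.5304 0.0715 0.0765]
knob top 289 0.5788476467132568 0.17377851903438568 0.01105634868144989 [0.5781 0.1743 0.066 ]
depth knob [0.578  0.1765 0.0666] [0.5781 0.1764 0.066 ] [0.5894 0.1968 0.02  ]
tab in [0.5272 0.2261 0.012 ] tab outer [0.5277 0.2569 0.015 ] hole [0.5275 0.2446 0.015 ]
22868
[0.1446 0.1889 0.3108 0.4113]
```

View pics/w6b.png

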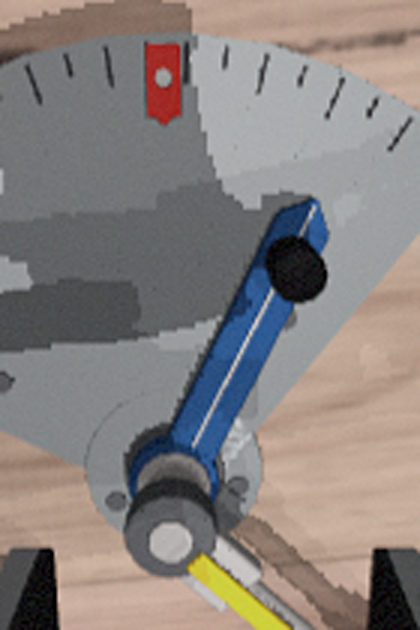

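Axis ≈ (0.531, 0.0705), arm heading 65.2°, tab heading about 91.2°, so the arm needs +26°. I'll align the jaws across the arm, grip the knob and carry it along the arc.

Request:
{"method": "drive_tool", "body": {"series": [0,0.012,-0.006,0,0,0,0.03,0.012,-0.006,0,0,0,0.03,0.012,-0.006,0,0,0,0,0,0,8,0,0,0,0,0,8,0,0,0,0,0,8,0,0,0,0,0,0,0,0]}}

```text
t: 14.82
eef_pos: [0.5849, 0.1734, 0.1927]
tcp_rot: [0.599, 0.375, -0.59, 0.391]
ft_force: [1.4, -0.1, 0.1]
width: 0.0549
```

```bash
cat >> h.py <<'E'
from scipy.spatial.transform import Rotation as Ro
def plan(target,yaw=None):
    """shift in tool axes to world target; remaining rot vector (deg, tool) to point straight down with tool-y heading yaw (deg)"""
    o=ctrl.observe(); R0=Ro.from_quat(o["tcp_rot"]); 
    s=R0.inv().apply(np.array(target)-o["eef_pos"])
    yv=R0.as_matrix()[:,1]; h=np.degrees(np.arctan2(yv[1],yv[0]))
    if yaw is None: yaw=h
    a=np.radians(yaw); x=np.array([0,0,-1.]); y=np.array([np.cos(a),np.sin(a),0]); z=np.cross(x,y)
    D=R0.inv()*Ro.from_matrix(np.stack([x,y,z],1))
    print("pos",np.round(o["eef_pos"],4),"yhead",round(h,2),"shift",np.round(s,4),"rot",np.round(D.as_rotvec(degrees=True),2),"F",np.round(o["ft_force"],1),"w",round(o["width"],4))
E
python3 -c "
from h import *
plan([.5788,.174,.033],-24.8)"
```

```text
pos [0.5849 0.1734 0.1927] yhead -24.43 shift [ 0.1595 -0.01    0.0017] rot [ 0.37  0.13 -1.52] F [ 1.4 -0.1  0.1] w 0.0549
```

Request:
{"method": "drive_tool", "body": {"series": [0,-0.006,0,0,0,-1.5,0.03,0,0,0,0,0,0.04,0,0,0,0,0,0,0,0,0,0,0]}}

```text
t: 15.32
eef_pos: [0.5798, 0.1766, 0.1217]
tcp_rot: [-0.592, -0.386, 0.593, -0.385]
ft_force: [-0.9, -0.2, 0.4]
width: 0.0551
```

```bash
python3 -c "
from h import *
plan([.5788,.174,.033],-24.8)
p=ctrl.camera('wrist'); save(p,'w7.png')"
```

```text
pos [0.5798 0.1766 0.1217] yhead -23.87 shift [0.0887 0.0004 0.0027] rot [0.93 0.06 0.15] F [-0.9 -0.2  0.4] w 0.0551
```

View pics/w7.png

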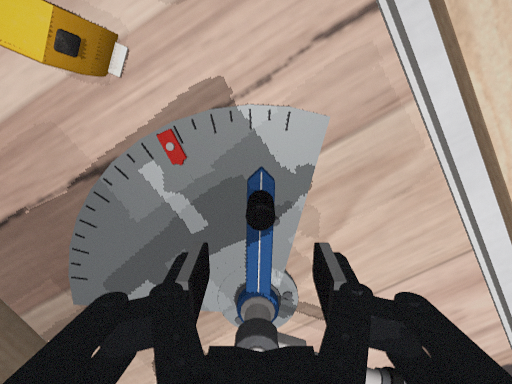

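The knob (260,210) is centred between the fingers, so I'll descend.

Request:
{"method": "drive_tool", "body": {"series": [0.03,0,0.002,0.5,0,0,0.03,0,0,0,0,0,0.02,0,0,0,0,0,0,0,0,0,0,0]}}

```text
t: 15.88
eef_pos: [0.5849, 0.1764, 0.0493]
tcp_rot: [0.597, 0.383, -0.59, 0.385]
ft_force: [-0.2, -0.2, 0.6]
width: 0.0549
```

```bash
python3 -c "
from h import *
plan([.5788,.174,.033],-24.8)"
```

```text
pos [0.5849 0.1764 0.0493] yhead -24.2 shift [ 0.0162 -0.0048  0.0048] rot [ 0.6  -0.43 -0.44] F [-0.2 -0.2  0.6] w 0.0549
```

Request:
{"method": "drive_tool", "body": {"series": [0.008,-0.003,0.003,0,0,-0.4,0.006,-0.002,0.001,0,0,0,0,0,0,0,0,0]}}

```text
t: 16.25
eef_pos: [0.5799, 0.1751, 0.0371]
tcp_rot: [0.597, 0.385, -0.59, 0.383]
ft_force: [-0.1, -0.3, -0.8]
width: 0.055
```

```bash
python3 -c "
from h import *
plan([.5788,.174,.033],-24.8)"
```

```text
pos [0.5799 0.1751 0.0371] yhead -24.18 shift [ 0.0041 -0.0006  0.0015] rot [ 0.62 -0.56 -0.18] F [-0.1 -0.3 -0.8] w 0.055
```

Good. I'll close on the knob.

Request:
{"method": "drive_tool", "body": {"series": [0.003,0,0.001,0,0,0,0,0,0,0,0,0,0,0,0,0,0,0,0,0,0,0,0,0], "jaw": 0.015}}

```text
t: 16.75
eef_pos: [0.5796, 0.1742, 0.0345]
tcp_rot: [0.597, 0.385, -0.59, 0.383]
ft_force: [-0.3, 0.8, -1.1]
width: 0.0206
```

```bash
python3 -c "
from h import *
plan([.5788,.174,.033],-24.8)
A=np.array([.531,.0705])
for h in [65.2,71.7,78.2,84.7,91.2]: print(h,A+.115*np.array([np.cos(np.radians(h)),np.sin(np.radians(h))]))"
```

```text
pos [0.5796 0.1742 0.0345] yhead -24.19 shift [ 0.0015 -0.0006  0.0005] rot [ 0.61 -0.58 -0.18] F [-0.3  0.8 -1.1] w 0.0206
65.2 [0.57923699 0.17489441]
71.7 [0.56710913 0.17968393]
78.2 [0.55451705 0.18306975]
84.7 [0.54162262 0.18500834]
91.2 [0.52859162 0.18547478]
```

Request:
{"method": "drive_tool", "body": {"series": [0,-0.0065,0.0002,-3.25,0,0,0,-0.0065,0.0002,-3.25,0,0,0,-0.0065,0.0002,-3.25,0,0,0,-0.0065,0.0002,-3.25,0,0,0,-0.0065,0.0002,-3.25,0,0,0,-0.0065,0.0002,-3.25,0,0,0,0,0,0,0,0]}}

```text
t: 17.62
eef_pos: [0.5417, 0.1852, 0.0345]
tcp_rot: [0.523, 0.482, -0.514, 0.48]
ft_force: [-4.0, 0.1, 2.0]
width: 0.0204
```

```bash
python3 -c "
from h import *
plan([.5286,.1855,.034],1.2)
e=ctrl.observe()['eef_pos'][:2]-[.531,.0705]; print(np.degrees(np.arctan2(e[1],e[0])),np.hypot(*e))"
```

```text
pos [0.5417 0.1852 0.0345] yhead -4.35 shift [ 0.0004 -0.0131  0.0007] rot [-5.55 -0.63 -0.45] F [-4.   0.1  2. ] w 0.0204
84.66702921239904 0.11519985774506761
```

Request:
{"method": "drive_tool", "body": {"series": [0,-0.0065,0.0002,-2.8,0,0,0,-0.006,0.0002,-2.8,0,0,0,0,0,0,0,0]}}

```text
t: 18.0
eef_pos: [0.5302, 0.1859, 0.0345]
tcp_rot: [0.5, 0.505, -0.49, 0.504]
ft_force: [-2.4, 0.8, 1.7]
width: 0.0206
```

```bash
python3 -c "
from h import *
plan([.5286,.1855,.034],1.2)
e=ctrl.observe()['eef_pos'][:2]-[.531,.0705]; print(np.degrees(np.arctan2(e[1],e[0])),np.hypot(*e))
p=ctrl.camera('wrist'); save(p,'w8.png')"
```

```text
pos [0.5302 0.1859 0.0345] yhead 1.13 shift [ 0.0005 -0.0016  0.0003] rot [-0.06 -0.65 -0.57] F [-2.4  0.8  1.7] w 0.0206
90.40979684677518 0.11536351383670727
```

View pics/w8.png

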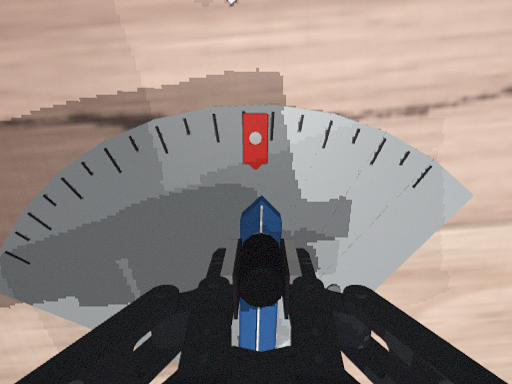

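The arm tip (262,198) is a few pixels right of the tab point (256,167), so about 2–2.5 mm more.

Request:
{"method": "drive_tool", "body": {"series": [0,-0.0025,0,-1,0,0,0,0,0,0,0,0]}}

```text
t: 18.3
eef_pos: [0.5283, 0.1859, 0.0345]
tcp_rot: [0.496, 0.509, -0.485, 0.509]
ft_force: [-2.6, 1.8, 2.5]
width: 0.0203
```

```bash
python3 -c "
from h import *
plan([.5286,.1855,.034],1.2)
e=ctrl.observe()['eef_pos'][:2]-[.531,.0705]; print(np.degrees(np.arctan2(e[1],e[0])),np.hypot(*e))
p=ctrl.camera('wrist'); save(p,'w9.png',(180,90,340,300),3)
for uv,z in [((256.5,167),.012),((255.5,113),.015)]: print(atz(p,uv,z))"
```

```text
pos [0.5283 0.1859 0.0345] yhead 2.06 shift [0.0005 0.0003 0.0004] rot [ 0.86 -0.66 -0.61] F [-2.6  1.8  2.5] w 0.0203
91.35800723338814 0.11540586143512387
[0.52547658 0.22823737 0.012     ]
[0.52402085 0.2580478  0.015     ]
```

View pics/w9.png

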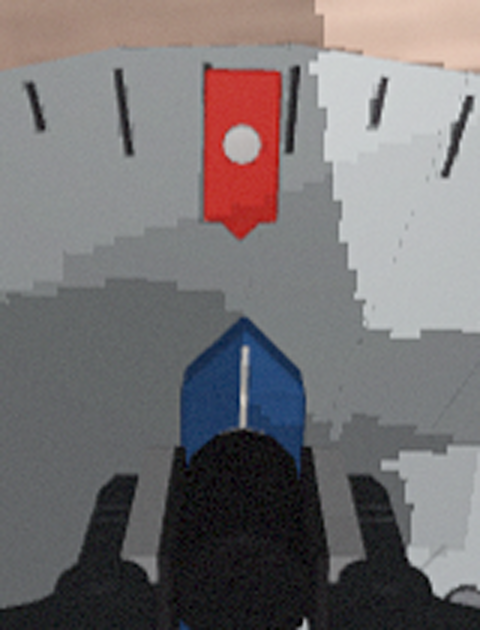

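Aligned: arm tip at crop (244,320), tab point (240,238). I'll release and rise.

Request:
{"method": "drive_tool", "body": {"series": [0,0,0,0,0,0,0,0,0,0,0,0,0,0,0,0,0,0,0,0,0,0,0,0], "jaw": 0.05}}

```text
t: 18.85
eef_pos: [0.5294, 0.1856, 0.0349]
tcp_rot: [0.497, 0.508, -0.485, 0.509]
ft_force: [-0.2, -0.4, -0.6]
width: 0.05
```

Request:
{"method": "drive_tool", "body": {"series": [-0.02,0,0,0,0,0,-0.04,0,0,0,0,0,-0.05,0,0,0,0,0,-0.05,0,0,0,0,0,-0.03,0,0,0,0,0,0,0,0,0,0,0]}}

```text
t: 19.6
eef_pos: [0.5268, 0.1831, 0.2307]
tcp_rot: [0.497, 0.508, -0.485, 0.509]
ft_force: [-0.9, 0.2, -0.6]
width: 0.0501
```

```bash
python3 -c "
from h import *
plan([.5286,.1855,.23],1.2)
p=ctrl.camera('wrist'); save(p,'w10.png')"
```

```text
pos [0.5268 0.1831 0.2307] yhead 2.0 shift [ 0.0007  0.0018 -0.0023] rot [ 0.8  -0.64 -0.76] F [-0.9  0.2 -0.6] w 0.0501
```

View pics/w10.png

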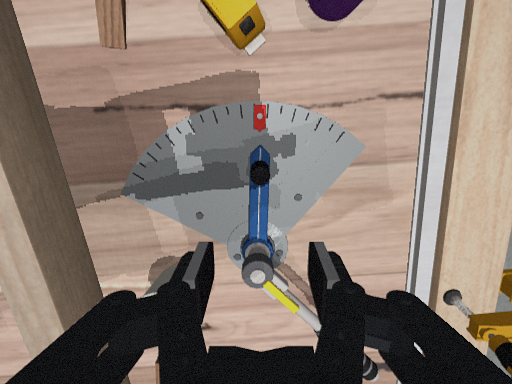

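The fence points at the tab: tip (260,147), tab (260,130). Next comes the wrench. First I'll check what stands near the approach side (rail and clamp at x>0.68).

```bash
python3 - <<'E'
from h import *
np.set_printoptions(precision=3,suppress=True)
print(ctrl.observe()["joint_pos"])
v,u=np.mgrid[0:384,0:512]
for c in ["wrist","scene","side"]:
    p=ctrl.camera(c)
    d=p["depth"];K=np.array(p["camera_matrix"]);R=np.array(p["R"]);t=np.array(p["t"])
    X=(np.stack([(u-K[0,2])/K[0,0]*d,(v-K[1,2])/K[1,1]*d,d],-1)-t)@R
    for x0 in np.arange(.66,.9,.03):
      row=[]
      for y0 in np.arange(-.2,.2,.04):
        m=(d>0)&(X[...,0]>x0)&(X[...,0]<x0+.03)&(X[...,1]>y0)&(X[...,1]<y0+.04)&(X[...,2]<.4)
        row.append(round(float(X[m][:,2].max()),3) if m.sum() else None)
      print(c,round(x0,2),row)
E
```

```text
[0.247 0.359 1.645 0.009 1.124 0.208]
wrist 0.66 [None, None, 0.079, 0.081, 0.0, 0.003, 0.002, 0.002, 0.003, 0.003]
wrist 0.69 [0.002, 0.001, 0.077, 0.076, 0.002, 0.002, 0.002, 0.002, 0.002, 0.002]
wrist 0.72 [0.002, 0.002, 0.002, None, 0.001, 0.03, 0.03, 0.03, 0.03, 0.03]
wrist 0.75 [0.008, 0.002, 0.029, 0.029, 0.032, 0.15, 0.034, 0.035, 0.035, 0.035]
wrist 0.78 [None, None, 0.013, None, 0.034, 0.15, 0.034, 0.035, 0.035, 0.035]
wrist 0.81 [None, None, None, 0.034, 0.035, 0.104, 0.035, 0.034, 0.035, 0.035]
wrist 0.84 [None, None, 0.033, 0.034, 0.034, 0.034, 0.035, 0.034, 0.034, None]
wrist 0.87 [None, None, 0.033, 0.033, None, 0.033, 0.021, None, None, None]
scene 0.66 [0.008, 0.012, 0.003, 0.006, 0.007, 0.011, 0.009, 0.01, 0.012, 0.007]
scene 0.69 [0.008, -0.002, None, 0.004, 0.007, 0.01, 0.009, 0.007, 0.006, 0.009]
scene 0.72 [None, None, None, 0.003, 0.033, 0.036, 0.036, 0.037, 0.037, 0.034]
scene 0.75 [None, None, 0.03, 0.012, 0.041, 0.215, 0.04, 0.041, 0.042, 0.038]
scene 0.78 [None, 0.005, 0.04, 0.043, 0.039, 0.227, 0.042, 0.042, 0.041, 0.04]
scene 0.81 [None, 0.008, 0.037, 0.041, 0.039, 0.111, 0.04, 0.04, 0.042, 0.041]
scene 0.84 [None, None, 0.04, 0.041, 0.036, 0.113, 0.04, 0.039, 0.036, 0.035]
scene 0.87 [None, None, None, None, None, 0.4, 0.321, None, None, None]
side 0.66 [0.006, 0.004, 0.079, 0.083, 0.005, 0.003, 0.005, 0.005, 0.004, 0.004]
side 0.69 [0.005, 0.005, 0.078, 0.005, 0.004, 0.004, 0.004, 0.006, 0.004, 0.004]
side 0.72 [0.004, 0.004, 0.006, 0.006, 0.023, 0.03, 0.03, 0.032, 0.03, 0.033]
side 0.75 [0.032, 0.031, 0.031, 0.032, 0.031, 0.207, 0.036, 0.036, 0.038, 0.036]
side 0.78 [0.031, 0.029, 0.039, 0.036, 0.176, 0.224, 0.037, 0.037, 0.037, 0.036]
side 0.81 [0.005, 0.006, 0.036, 0.039, 0.037, 0.108, 0.036, 0.036, 0.037, 0.037]
side 0.84 [-0.731, -0.739, 0.036, 0.036, 0.037, 0.106, 0.036, None, 0.035, 0.034]
side 0.87 [-0.732, -0.735, 0.031, None, None, 0.4, 0.02, None, None, None]
```

The clamp handle reaches (0.78, 0.02) at 0.22 m. I'll straddle the grip with the jaw across it and the camera inward, which keeps clear of the clamp. Moving above the grip now.

Request:
{"method": "drive_tool", "body": {"series": [0,0.023,0.048,0,0,0,0,0.023,0.048,0,0,0,0,0.023,0.048,0,0,0,0,0.023,0.048,0,0,0,0,0.02,0.045,0,0,0,0,0,0,-8,0,0,0,0,0,-8,0,0,0,0,0,-8,0,0], "jaw": 0.0854}}

```text
t: 20.8
eef_pos: [0.6459, -0.058, 0.2116]
tcp_rot: [0.372, 0.608, -0.37, 0.596]
ft_force: [-0.4, 0.1, -0.5]
width: 0.0854
```

Request:
{"method": "drive_tool", "body": {"series": [0,0,0,-8,0,0,0,0,0,-8,0,0,0,0,0,0,0,0]}}

```text
t: 21.18
eef_pos: [0.6444, -0.0579, 0.2065]
tcp_rot: [0.282, 0.657, -0.279, 0.641]
ft_force: [0.0, -0.0, 0.5]
width: 0.0856
```

```bash
python3 - <<'E'
from h import *
plan([.649,-.052,.2],44)
p=ctrl.camera("wrist"); save(p,"w11.png")
hsv=cv2.cvtColor(p["img"],cv2.COLOR_RGB2HSV)
m=cv2.inRange(hsv,(20,150,120),(35,255,255)); n,l,st,ce=cv2.connectedComponentsWithStats(m)
for i in range(1,n):
    if st[i,4]>30: print(st[i],ce[i])
for d in ctrl.spot_point(p,"wrench_grip")[:2]: print(np.round(d["position"],1),round(d["score"],2),atz(p,d["position"],.066)[:2])
E
```

```text
pos [ 0.6444 -0.0579  0.2065] yhead 43.2 shift [ 0.0065  0.0074 -0.001 ] rot [-0.8  -1.3   0.29] F [ 0.  -0.   0.5] w 0.0856
[261   0  15  71 814] [268.44103194  34.34152334]
[419 231  41  27 260] [434.39230769 243.35769231]
[276.6 186. ] 0.88 [ 0.6563695  -0.04808114]
```

View pics/w11.png

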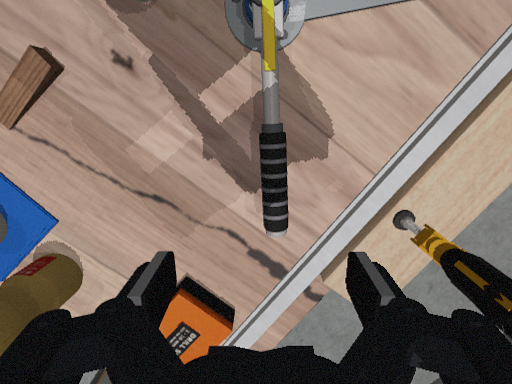

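The handle is in clear view: grip from (272,128) to (276,230), yellow finger at (268,35).

```bash
cat > wr.py <<'E'
from h import *
A=np.array([.531,.0705])
def head(name=None,show=True):
    p=ctrl.camera("wrist")
    if name: save(p,name)
    v,u=np.mgrid[0:384,0:512]
    d=p["depth"];K=np.array(p["camera_matrix"]);R=np.array(p["R"]);t=np.array(p["t"])
    X=(np.stack([(u-K[0,2])/K[0,0]*d,(v-K[1,2])/K[1,1]*d,d],-1)-t)@R
    hsv=cv2.cvtColor(p["img"],cv2.COLOR_RGB2HSV)
    r=np.hypot(X[...,0]-A[0],X[...,1]-A[1])
    y=cv2.inRange(hsv,(20,150,100),(35,255,255))>0
    m=y&(r<.12)&(d>0)&(X[...,2]>.05)
    f=lambda q:np.degrees(np.arctan2(q[:,1]-A[1],q[:,0]-A[0]))
    if m.sum()>5: q=X[m]; print("yellow",m.sum(),np.median(f(q)),"z",np.median(q[:,2]), "rmax",r[m].max())
    h=np.degrees(np.arctan2(X[...,1]-A[1],X[...,0]-A[0]))
    for lo,hi in [(.06,.115),(.125,.16),(.16,.215)]:
        # the bar: upper surface, exclude fingers by height <.085
        m=(d>0)&(r>lo)&(r<hi)&(X[...,2]>.066)&(X[...,2]<.083)&(h<-20)&(h>-125)&~y
        if m.sum()>10: print("bar",lo,m.sum(),np.median(h[m]),np.percentile(h[m],[5,95]).round(1))
    return p
E
python3 - <<'E'
from wr import *
p=head()
for uv in [(272,128),(276,232),(268,35)]: print(atz(p,uv,.079))
E
```

```text
yellow 814 -45.63037167483684 z 0.07931014612657475 rmax 0.06680928057440531
bar 0.06 1006 -44.725689012838394 [-49.6 -40.1]
bar 0.125 988 -44.48215831007367 [-49.  -39.9]
bar 0.16 1343 -44.35273840122604 [-47.8 -40.9]
[ 0.61327292 -0.01002918  0.079     ]
[ 0.68629872 -0.08069403  0.079     ]
[0.55902231 0.0419824  0.079     ]
```

Request:
{"method": "drive_tool", "body": {"series": [0.03,0.012,0,-1.5,-1,0,0.04,0,0,0,0,0,0.03,0,0,0,0,0,0,0,0,0,0,0]}}

```text
t: 21.82
eef_pos: [0.6532, -0.0492, 0.1049]
tcp_rot: [0.275, 0.653, -0.276, 0.65]
ft_force: [1.1, 0.6, 0.2]
width: 0.0851
```

```bash
python3 - <<'E'
from wr import *
plan([.653,-.048,.035],45.8)
p=head("w12.png")
E
```

```text
pos [ 0.6532 -0.0492  0.1049] yhead 44.14 shift [ 0.0699  0.0009 -0.0008] rot [-1.66 -0.16  0.2 ] F [1.1 0.6 0.2] w 0.0851
yellow 921 -44.92040737233287 z 0.0792363235512737 rmax 0.06687515840323369
bar 0.06 2539 -44.47022955686968 [-49.4 -39.9]
bar 0.125 2262 -44.2102635554415 [-48.7 -39.8]
bar 0.16 2808 -44.15826975489589 [-47.6 -40.7]
```

View pics/w12.png

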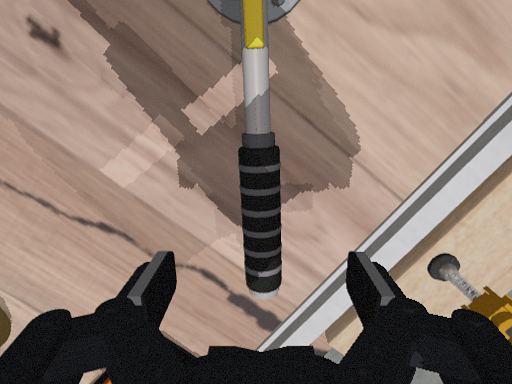

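The handle (262,220) is centred between the open fingers. I'll descend to straddle it.

Request:
{"method": "drive_tool", "body": {"series": [0.03,0,0,-1,0,0,0.03,0,0,0,0,0,0.01,0,0,0,0,0,0,0,0,0,0,0]}}

```text
t: 22.38
eef_pos: [0.6585, -0.0501, 0.0426]
tcp_rot: [0.271, 0.65, -0.27, 0.656]
ft_force: [-0.1, -0.1, -0.5]
width: 0.0854
```

```bash
python3 - <<'E'
from wr import *
plan([.653,-.048,.035],45.8)
p=head()
E
```

```text
pos [ 0.6585 -0.0501  0.0426] yhead 45.0 shift [ 0.0075 -0.0024 -0.0054] rot [-0.8   0.46 -0.26] F [-0.1 -0.1 -0.5] w 0.0854
yellow 49 -44.859388793351755 z 0.07721763777488523 rmax 0.06732596637144767
bar 0.06 6200 -44.36854963597847 [-48.9 -40. ]
bar 0.125 4893 -44.15436866408858 [-48.6 -39.8]
bar 0.16 7089 -44.02014292761475 [-59.1 -27.7]
```

Request:
{"method": "drive_tool", "body": {"series": [0.004,-0.002,-0.005,-0.8,0,0,0,0,0,0,0,0,0,0,0,0,0,0], "jaw": 0.045}}

```text
t: 22.8
eef_pos: [0.6547, -0.048, 0.0415]
tcp_rot: [0.267, 0.651, -0.265, 0.66]
ft_force: [-0.4, 0.2, -0.3]
width: 0.0453
```

```bash
cat >> wr.py <<'E'
def arc(r=.17):
    o=ctrl.observe(); e=o["eef_pos"][:2]-A; h=np.degrees(np.arctan2(e[1],e[0]))
    print("tcp heading",round(h,2),"r",round(np.hypot(*e),4),"z",round(o["eef_pos"][2],4)); 
    t=np.array([np.sin(np.radians(h)),-np.cos(np.radians(h))]); print("tangential F",np.round(-o["ft_force"][:2]@t,2))
    plan([A[0]+r*np.cos(np.radians(h)),A[1]+r*np.sin(np.radians(h)),.037],h+90)
E
python3 - <<'E'
from wr import *
arc()
E
```

```text
tcp heading -43.77 r 0.1713 z 0.0415
tangential F -0.15
pos [ 0.6547 -0.048   0.0415] yhead 45.85 shift [ 0.0045 -0.     -0.0014] rot [-0.38  0.66 -0.4 ] F [-0.4  0.2 -0.3] w 0.0453
```

Straddled. I'll push clockwise along the arc, in stages.

Request:
{"method": "drive_tool", "body": {"series": [0.003,-0.0074,-0.001,2.5,0,0,0,-0.0074,-0.0002,2.5,0,0,0,-0.0074,-0.0002,2.5,0,0,0,-0.0074,-0.0002,2.5,0,0,0,-0.0074,-0.0002,2.5,0,0,0,-0.0074,-0.0002,2.5,0,0]}}

```text
t: 23.55
eef_pos: [0.6205, -0.074, 0.0382]
tcp_rot: [0.359, 0.604, -0.351, 0.618]
ft_force: [6.6, 4.4, -2.5]
width: 0.045
```

```bash
python3 - <<'E'
from wr import *
arc(); head("w13.png")
E
```

```text
tcp heading -58.21 r 0.1699 z 0.0382
tangential F 7.89
pos [ 0.6205 -0.074   0.0382] yhead 29.73 shift [ 0.0012 -0.      0.    ] rot [-2.07  0.69 -1.11] F [ 6.6  4.4 -2.5] w 0.045
yellow 609 -55.958270364421736 z 0.0790171755598814 rmax 0.06760821633212863
bar 0.06 6578 -55.692118298230085 [-60.5 -51.1]
bar 0.125 5014 -55.453208833637696 [-59.9 -50.9]
bar 0.16 5725 -55.254987387387914 [-67.4 -48.8]
```

View pics/w13.png

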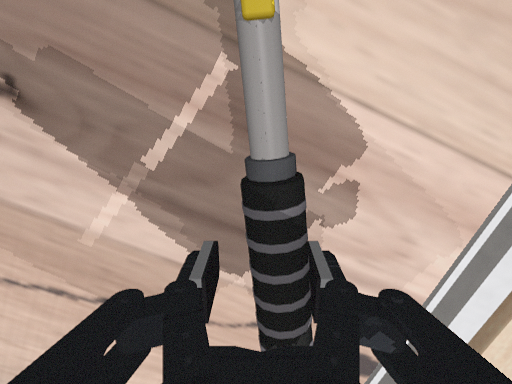

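The handle is turning (11°), with no kink yet and 7.9 N. Continuing.

Request:
{"method": "drive_tool", "body": {"series": [0,-0.0078,-0.0002,2.3,0,-0.5,0,-0.0078,-0.0002,2.3,0,0,0,-0.0078,-0.0002,2.3,0,0,0,-0.0078,-0.0002,2.3,0,0,0,-0.0078,-0.0002,2.3,0,0,0,-0.0078,-0.0002,2.3,0,0]}}

```text
t: 24.35
eef_pos: [0.5808, -0.0924, 0.0382]
tcp_rot: [0.436, 0.551, -0.426, 0.57]
ft_force: [8.0, 3.1, -5.7]
width: 0.0455
```

```bash
python3 - <<'E'
from wr import *
arc(); head("w14.png")
E
```

```text
tcp heading -73.01 r 0.1703 z 0.0382
tangential F 8.56
pos [ 0.5808 -0.0924  0.0382] yhead 14.82 shift [ 0.0012 -0.     -0.0004] rot [-2.18  0.73 -1.58] F [ 8.   3.1 -5.7] w 0.0455
yellow 607 -70.83145444882554 z 0.07908983071808769 rmax 0.06779732237405832
bar 0.06 6560 -70.55610630395779 [-75.3 -65.9]
bar 0.125 5011 -70.26941173747078 [-74.7 -65.7]
bar 0.16 5800 -70.15208627947548 [-82.5 -63.7]
```

Request:
{"method": "drive_tool", "body": {"series": [0,-0.0078,-0.0002,2.3,0,-0.5,0,-0.0078,-0.0002,2.3,0,0,0,-0.0078,-0.0002,2.3,0,0]}}

```text
t: 24.78
eef_pos: [0.5598, -0.0975, 0.0384]
tcp_rot: [0.472, 0.521, -0.462, 0.541]
ft_force: [8.9, 2.9, -5.4]
width: 0.0448
```

```bash
python3 - <<'E'
from wr import *
arc(); head()
E
```

```text
tcp heading -80.26 r 0.1704 z 0.0384
tangential F 9.3
pos [ 0.5598 -0.0975  0.0384] yhead 7.33 shift [ 0.0014 -0.0001 -0.0005] rot [-2.41  0.69 -1.64] F [ 8.9  2.9 -5.4] w 0.0448
yellow 626 -77.69539546074444 z 0.07902887633496632 rmax 0.06790288772290495
bar 0.06 6515 -77.85078977446385 [-82.6 -73.2]
bar 0.125 5011 -77.54016423164661 [-82. -73.]
bar 0.16 5790 -77.3464246462647 [-89.6 -70.9]
```

The kink is just starting (9.3 N, bar vs finger −0.4°). About 7° more, then look.

Request:
{"method": "drive_tool", "body": {"series": [0,-0.0078,-0.0002,2.3,0,-0.5,0,-0.0078,-0.0002,2.3,0,0,0,-0.0078,-0.0002,2.3,0,0]}}

```text
t: 25.2
eef_pos: [0.5389, -0.0997, 0.0384]
tcp_rot: [0.506, 0.489, -0.496, 0.509]
ft_force: [8.9, 2.2, -6.2]
width: 0.045
```

```bash
python3 - <<'E'
from wr import *
arc(); head("w15.png")
E
```

```text
tcp heading -87.36 r 0.1704 z 0.0384
tangential F 8.96
pos [ 0.5389 -0.0997  0.0384] yhead -0.16 shift [ 0.0014 -0.0001 -0.0004] rot [-2.81  0.61 -1.75] F [ 8.9  2.2 -6.2] w 0.045
yellow 606 -82.1356308590512 z 0.07910468835046688 rmax 0.06806366773197639
bar 0.06 6647 -85.14350656712699 [-89.7 -80.5]
bar 0.125 5049 -84.6654613198867 [-89.3 -80.1]
bar 0.16 5738 -84.37488857444616 [-96.4 -77.9]
```

View pics/w15.png

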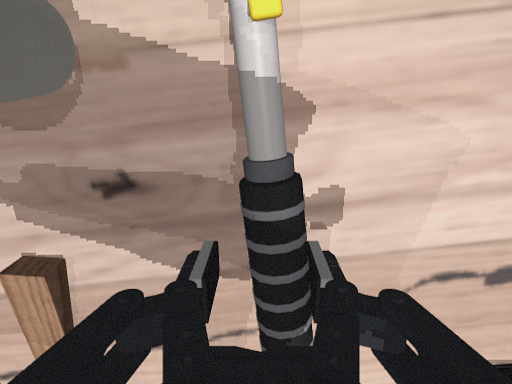

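The kink is clearly visible: the yellow finger lies off the shank axis by about 3.3°. A bit further.

Request:
{"method": "drive_tool", "body": {"series": [0,-0.0078,-0.0002,2,0,-0.5,0,-0.0078,-0.0002,2,0,0]}}

```text
t: 25.5
eef_pos: [0.525, -0.1, 0.0385]
tcp_rot: [0.524, 0.47, -0.515, 0.489]
ft_force: [8.9, -0.5, -7.5]
width: 0.0446
```

```bash
python3 - <<'E'
from wr import *
arc(); head()
E
```

```text
tcp heading -92.02 r 0.1706 z 0.0385
tangential F 8.87
pos [ 0.525  -0.1     0.0385] yhead -4.59 shift [ 0.0015 -0.0001 -0.0006] rot [-2.57  0.56 -1.68] F [ 8.9 -0.5 -7.5] w 0.0446
yellow 548 -84.42969635179259 z 0.07900701991350931 rmax 0.06801900902507421
bar 0.06 6818 -89.7308117689386 [-94.2 -85.1]
bar 0.125 4990 -89.23540575945262 [-93.7 -84.7]
bar 0.16 5812 -89.11242823122512 [-101.3  -82.6]
```

Kink is about 5.6° and the threshold is 5.7°. One slightly faster short push, then ease back.

Request:
{"method": "drive_tool", "body": {"series": [0,-0.011,-0.0002,3,0,0,0,-0.005,0,1,0,0]}}

```text
t: 25.8
eef_pos: [0.5108, -0.0993, 0.0386]
tcp_rot: [0.544, 0.447, -0.531, 0.471]
ft_force: [9.1, 0.7, -5.9]
width: 0.0449
```

```bash
python3 - <<'E'
from wr import *
arc(); head("w16.png")
E
```

```text
tcp heading -96.78 r 0.171 z 0.0386
tangential F 8.91
pos [ 0.5108 -0.0993  0.0386] yhead -8.99 shift [ 0.0016 -0.0001 -0.001 ] rot [-2.22  0.48 -2.15] F [ 9.1  0.7 -5.9] w 0.0449
yellow 432 -86.72279479450997 z 0.0789791638967098 rmax 0.06805566446586246
bar 0.06 6992 -94.42168424635736 [-99.  -89.9]
bar 0.125 4964 -94.08775476805286 [-98.4 -89.5]
bar 0.16 5923 -93.99276025450243 [-106.3  -87.6]
```

View pics/w16.png

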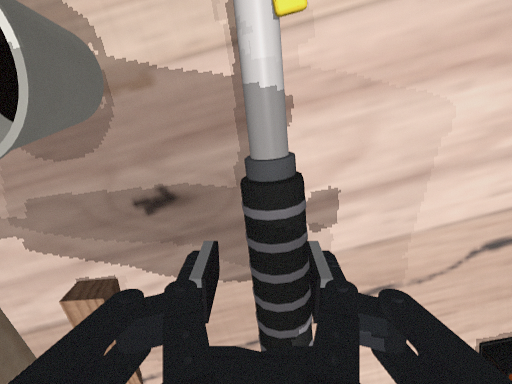

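Kinked: the finger tip (290,5) is well off the shank axis (254,5), somewhere between 8° and 12°. I'll hold briefly, then ease back.

Request:
{"method": "drive_tool", "body": {"series": [0,0,0,0,0,0,0,0.0078,0,-2.3,0,0,0,0.0078,0,-2.3,0,0,0,0.0078,0,-2.3,0,0,0,0,0,0,0,0]}}

```text
t: 26.48
eef_pos: [0.5385, -0.1032, 0.0409]
tcp_rot: [0.518, 0.474, -0.501, 0.505]
ft_force: [-0.7, 0.2, 0.1]
width: 0.0451
```

```bash
python3 - <<'E'
from wr import *
arc(); head("w17.png")
E
```

```text
tcp heading -87.54 r 0.1739 z 0.0409
tangential F -0.72
pos [ 0.5385 -0.1032  0.0409] yhead -2.32 shift [ 0.0038 -0.0005 -0.0039] rot [-4.8   0.87 -2.74] F [-0.7  0.2  0.1] w 0.0451
yellow 348 -86.11819486400375 z 0.0789284847422149 rmax 0.06833140346609272
bar 0.06 6303 -85.55196044331126 [-90.2 -81.1]
bar 0.125 4874 -85.25496693285754 [-89.6 -80.8]
bar 0.16 6428 -85.105072548315 [-96.6 -78.5]
```

View pics/w17.png

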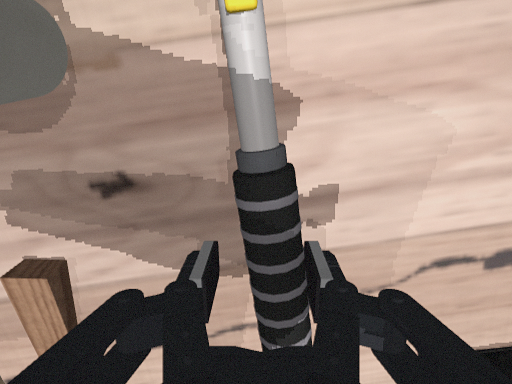

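It has sprung back straight: bar −85.3°, finger −86.1°, the same offset as before. So the kink was about 0.15 rad and no force remains. I'll centre the fingers and lift.

Request:
{"method": "drive_tool", "body": {"series": [0,0.006,-0.002,0,0,0,0,0,0,0,0,0], "jaw": 0.075}}

```text
t: 26.78
eef_pos: [0.5437, -0.1015, 0.041]
tcp_rot: [0.519, 0.474, -0.502, 0.504]
ft_force: [-0.6, 0.8, -0.3]
width: 0.0753
```

Request:
{"method": "drive_tool", "body": {"series": [0,0,0,0,0,0,-0.02,0,0,0,0,0,-0.03,0,0,0,0,0,-0.04,0,0,0,0,0,-0.05,0,0,0,0,0,-0.05,0,0,0,0,0,0,0,0,0,0,0]}}

```text
t: 27.65
eef_pos: [0.5331, -0.0985, 0.2358]
tcp_rot: [0.519, 0.474, -0.504, 0.503]
ft_force: [0.1, 0.1, -0.5]
width: 0.0749
```

```bash
python3 - <<'E'
from wr import *
arc(); head("w18.png")
p=ctrl.camera("scene"); save(p,"s18.png",(150,80,370,320),3)
p=ctrl.camera("side"); save(p,"d18.png")
E
```

```text
tcp heading -89.29 r 0.1691 z 0.2358
tangential F 0.1
pos [ 0.5331 -0.0985  0.2358] yhead -2.58 shift [ 0.1987 -0.0087 -0.0015] rot [-3.31  0.78 -2.49] F [ 0.1  0.1 -0.5] w 0.0749
yellow 704 -86.64309727419544 z 0.07923898085100234 rmax 0.06741228468834996
bar 0.06 831 -85.68692332052221 [-90.7 -81. ]
bar 0.125 834 -85.39410806024435 [-89.9 -80.8]
bar 0.16 1127 -85.22486533509681 [-88.7 -81.7]
```

View pics/w18.png

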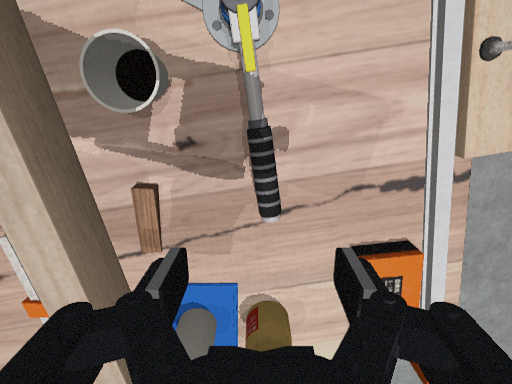

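View pics/s18.png

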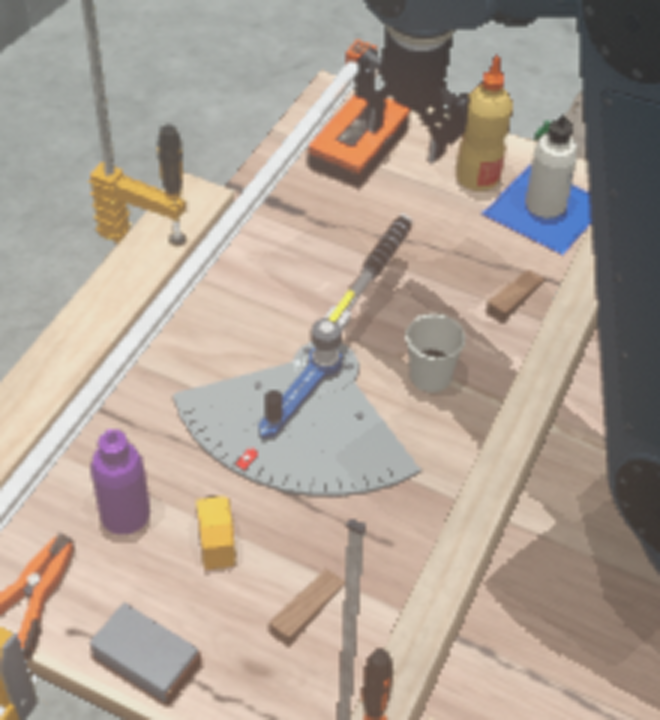

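View pics/d18.png

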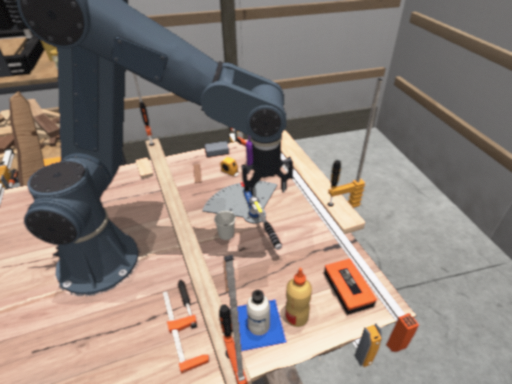

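The bottle stands on the mat at side (258,312), the fence points at the tab, the wrench is straight and everything else is where it was. Handing in.

```bash
python3 -c "
from bench import ctrl
print(ctrl.close_job())"
```

```text
the job is handed in; nothing more can be done
None
```

I finished all three steps in order and handed the job in at about 28 s. No verdict is reported, so what follows rests on my own measurements.

- **Resin bottle:** I carried the white bottle by its cap to the mat and released it upright. A depth fit puts it at about (0.434, −0.347), against a mat centre of about (0.436, −0.348). On set-down I pressed it onto the mat with about 51 N for a moment before easing off.
- **Fence arm:** I turned it about 26° by the knob and let go. The picture right after release shows its tip in line with the red tab. I only checked it by eye in the scene picture at the end.
- **Wrench:** I pushed it clockwise until it kinked by about 0.15 rad, then eased back. It now lies straight, with handle and yellow finger in line as at the start.
- **Lock bolt:** It turned about 0.72 rad in all. Its starting angle can't be seen, so its end value is somewhere between 0.72 and 0.97; I estimate about 0.8.

Two checks disagreed. During the push, the finger-based estimate of the kink ran from 8° to 12°, while the later spring-back gave 8.8°; all are above the 5.7° needed. My first grip on the cap was too high, and I redid it before lifting.

In the last pictures the gripper is clear of everything, and I saw nothing else on the bench out of place.

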